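# Clip the lid back on the patio ashtray

## Task

The sunglasses case has been left lying across the open ashtray: lift it off and lay it flat, right way up, on a free patch of the slate. Then put the ashtray's own steel lid on, with a spring hook through the slot in each ear, and press it straight down until it is fully home and both hooks have clicked over it. Put both things down rather than dropping them, and leave everything else standing where it is.

Things in the scene. Friction and masses are not known exactly. Their poses are not given: they have to be found in the camera images.
- case_mid (a point): centre of the dark blue hard plastic sunglasses case, a plain block 160 long (its x), 58 wide (its y) and 40 mm high with rounded edges, 0.1 to 0.2 kg; the point lies half-way up, 20 mm above its underside. At the start it lies across the ashtray's mouth, on the rim and between the two hooks, its length roughly square to the line of the hooks.
- ashtray_mouth (a point): centre of the open mouth, level with the rim, of the round stainless steel ashtray: weighted, stuck down, it cannot move. Bowl 120 mm outside diameter, wall 3 mm, rim 50 mm above the slate. z is up; y runs from one spring hook to the other. The two hooks stand upright outside the bowl on +y and -y, their tops 22 mm above the rim.
- lid_grip (a point): centre of the black grip bar on the steel lid: bar 70 long (lid's y), 12 wide (x), its top 12 mm above this point, open below but for two feet. Plate: disc 121 mm across, 4 mm thick, its top 12 mm below this point. A black plug 102 mm across under it stands on the slate, 23 mm below this point, and enters the mouth with about 4 mm free all round. 0.16 to 0.3 kg.
- lid_slot (a point): centre of the slot in the lid's +y ear, 67 mm from the lid's axis, level with the plate; the -y ear is its mirror image. Ears reach 82 mm from the axis, 36 mm wide; slots 22 wide (lid's x) and 12 mm long (60.5 to 73 mm from the axis). Either ear fits either hook. Fully home, the plate lies on the rim and the grip point is 16 mm above the mouth point.
- hook_a (a joint): spring hook on the ashtray's +y side: arm 14 mm wide (ashtray's x), 4 thick, 67 to 71 mm from the axis, with an outward nose to 77 mm, sloped on top, flat below, 5.5 mm above the rim. 0 rad upright (at rest, or clicked over the ear); about 0.1 while the ear presses it in towards the bowl. Both hooks together take 10 to 20 N straight down.
- hook_b (a joint): spring hook on the ashtray's -y side, mirror image of the other: 0 rad upright, about 0.1 while pressed inwards
- coaster: round wooden coaster, 100 mm across, 9 mm thick, on the slate; origin at the centre of its underside. Leave alone.
- tumbler: clear glass tumbler, 74 mm across at the rim, 115 mm high, standing on the coaster; origin at the centre of its foot. Leave alone.
- teacup: orange ceramic tea cup, 86 mm across, 62 mm high, its handle reaching 80 mm from the axis along its +y; origin at the centre of its foot. Leave alone.
- lantern: round candle lantern of dark steel and glass, 80 mm across, 200 mm high with its carrying loop; origin at the centre of its foot. Leave alone.
- herb_pot: terracotta pot of herbs, 84 mm across, pot 72 mm and leaves up to 160 mm high; origin at the centre of its foot. Leave alone.
- carafe: green glass carafe with a cork, 86 mm across, 205 mm high; origin at the centre of its foot. Leave alone.
- bowl: small blue ceramic snack bowl, empty, 110 mm across, 42 mm high; origin at the centre of its foot. Leave alone.
- tea_tin: round green tea tin with a brass knob, 83 mm across, 110 mm high; origin at the centre of its foot. Leave alone.
There are look-alikes about, which are no part of the job. There is more than one size of the part that bears case_mid; the job needs the smaller. Leave any orange look-alike of the part that bears lid_grip alone.

How it is judged:
By the outcome, as a careful person would: the job done as asked, in the order asked, and still so for the second after the job is handed in, with the robot touching nothing.
It also fails if it takes over 64 s, if anything falls off the work surface, if the arm or the gripper's body presses on something with over 40 N, if the wrist force passes 120 N, or if a joint passes its speed limit or range.

## Robot

A 6-joint arm with a two-finger parallel gripper is mounted at the origin on the work surface. World frame = base frame: x ahead of the robot, y to its left, z up, the work surface at z = 0. Lengths are in m, angles in rad, forces in N, time in s.
With the tool pointing down it reaches from about 0.35 to 0.775 m from the base axis. Payload 7.3 kg.
Tool frame: the origin (TCP) lies at the very end of the fingers, on their centre line; the grasp point (between the pads) lies 19 mm behind it (robot.pinch_z is the distance from the TCP to the grasp point, in m); z points along the fingers, y is the line along which they close (so a half turn about z gives the same grasp; the last joint's range is limited). The gripper opens to 92 mm and grips with 3 to 60 N. Pads are 19 mm wide; open, the fingers measure 130 mm over their backs; the gripper's body (75 mm by 190 mm) begins 47 mm behind the grasp point.
Start: joints at [1.155, 0.342, 1.524, -0, 1.275, -0.146], TCP at [0.14, 0.506, 0.227] pointing down, gripper open.
Joint ranges: [-2.53, 2.53], [-0.77, 2.02], [0.04, 2.7], [-1, 4.14], [0.28, 2.66], [-3.11, 3.11]. Speed limits (rad/s): [2.57, 2.57, 3.14, 3.14, 3.14, 3.14].

## Interface

Orientations are given as [roll, pitch, yaw] about the fixed x, y, z axes, in that order (R = Rz(yaw) Ry(pitch) Rx(roll)).
In Python, from cell import robot gives the robot as it stands.
- The arm moves only by the tool move_arm, never from a script. Its argument "motion" is a list of rows, each a list of 6 numbers: the shift along the tool's x, y, z in units of 0.1 m (1.0 is 0.1 m), then the turn, a rotation vector about the tool's x, y, z in units of pi rad (1.0 is pi rad). In form: [[dx, dy, dz, rx, ry, rz], ...]. A call has 1 to 12 rows; each row is the pose to reach, as a shift and turn from the pose commanded when the call began, along the tool's axes at that moment, turning the shorter way round; what a row does not reach only later rows make up. A row lasts 1/8 s, in which the tool goes at most 62.5 mm and 10.7 degrees, less where a joint would pass 70% of its speed; a pose out of reach is approached as far as the arm can. A call with a number of a shift or a turn outside -1 to 1 is refused whole. A call with a gripper value outside its range is refused whole. "fingers" is the opening, from -1 (shut) to 1 (fully open), set as the call begins (left out, the last holds). The fingers move at their own pace and stop on an object; "newtons" is the grip in N (left out, the last holds). Time passes only in rows, so rows that repeat a pose let the fingers close. It gives the time, the measured TCP pose, the force, the opening and the grip force at its end, in the units of the state.
- robot.observe(): the state, without advancing time (a new reading comes with each control period).
- robot.read_camera(name): name is "side" or "top" or "wrist"; returns a dict with "image" (480x640x3 uint8, red, green, blue), "range_z" (480x640 float32, m along the optical axis (not along the pixel's ray), 0 where there is no reading), "vfov" (degrees; the focal length in pixels is half the picture's height over the tangent of half this angle, whatever the lens; pixels are square), "cx", "cy" (the principal point, pixels), "extrinsics" (4x4, takes a point from camera to world coordinates); the wrist camera has in their place "hand_eye" (4x4, takes a point from camera to tool coordinates, whose origin is the TCP and whose axes are the flange's). Camera axes: x right, y up, looking along -z (the intrinsics and any distortion apply to the point x, -y, -z); pixel columns grow to the right and rows downward; lengths in m; the calibration is good to about 2 mm. A picture is of the moment at which its call begins: read the wrist's pose just before it.
- robot.hand_in(): hands the job in; it is judged then, once.
The state is a dict: "time": time; "qpos": joint angles; "qvel": joint speeds; "joint_efforts": joint torques, N m; "tool_pos": TCP position; "tool_rot": TCP orientation; "contact_force": force on the tool from outside, world axes, zero at the start; "torque": the same for the moment, N m; "opening": finger opening in m; "grip_force": force on a finger pad.
Only numpy, scipy, OpenCV 4.12 (cv2) and the standard library are available. Lean on these libraries where they do the work, as an engineer would, in place of code of your own. Each camera call takes 0.05 s, during which the arm holds its last target. There are 200 camera calls.

## Working session

There is one attempt and no reset: what is moved stays moved. The work goes in short steps, Python scripts to look and compute and a tool call to move; the robot and the scene stay as the last step left them, time stands still between calls to the robot, and variables do not carry over. Pictures are saved under pics/ and viewed, at most 10 in all, crops included, and the job is handed in when it is done.

Besides the shell and the picture viewer there is one more tool, called after "Emit:" as a command line: name --pt "numbers of a row" for each row, then --argument value for the rest. move_arm: Moves the arm, as the interface text tells. Shifts and turns lie within -1 to 1; 1 stands for 0.1 m of shift or pi rad of turn. Its arguments: {"type":"object","properties":{"motion":{"type":"array"},"fingers":{"type":"number"},"newtons":{"type":"number"}},"required":["motion"]}

```bash
mkdir -p pics; ls; cat > h.py <<'E'
import numpy as np,cv2
from cell import robot
from scipy.spatial.transform import Rotation as R
def pose(s):
    T=np.eye(4);T[:3,:3]=R.from_euler('xyz',s['tool_rot']).as_matrix();T[:3,3]=s['tool_pos'];return T
def shot(n):
    s=robot.observe();c=robot.read_camera(n)
    c['E']=pose(s)@c['hand_eye'] if 'hand_eye' in c else c['extrinsics']
    c['f']=240/np.tan(np.radians(c['vfov'])/2)
    return c
def ray(c,u,v):
    d=np.array([(u-c['cx'])/c['f'],-(v-c['cy'])/c['f'],-1.]);return c['E'][:3,3],c['E'][:3,:3]@d
def onz(c,u,v,z):
    o,d=ray(c,u,v);return o+d*(z-o[2])/d[2]
def cloud(c):
    v,u=np.mgrid[0:480,0:640];z=c['range_z']
    P=np.stack([(u-c['cx'])/c['f']*z,-(v-c['cy'])/c['f']*z,-z],-1)
    return P@c['E'][:3,:3].T+c['E'][:3,3]
def save(c,n):cv2.imwrite('pics/'+n,c['image'][:,:,::-1])
E
python3 - <<'E'
from h import *
for n in ['top','side']:
    c=shot(n);save(c,n+'0.png');print(n,[k for k in c],c['vfov'],c['cx'],c['cy'],c['E'].round(3).tolist())
    np.savez(n+'0.npz',**{k:v for k,v in c.items()})
print(robot.observe(),getattr(robot,'pinch_z',None))
E
```

```text
pics
top ['image', 'range_z', 'vfov', 'cx', 'cy', 'extrinsics', 'E', 'f'] 50.14721681042594 317.7145508259241 242.30137270514712 [[-0.007, 0.992, -0.123, 0.324], [-1.0, -0.009, -0.012, -0.045], [-0.013, 0.122, 0.992, 1.492], [0.0, 0.0, 0.0, 1.0]]
side ['image', 'range_z', 'vfov', 'cx', 'cy', 'extrinsics', 'E', 'f'] 49.49041648975899 327.5406907509386 230.2899302454867 [[0.994, 0.043, -0.102, 0.362], [-0.11, 0.512, -0.852, -1.014], [0.016, 0.858, 0.513, 0.656], [0.0, 0.0, 0.0, 1.0]]
{'time': 0.1, 'qpos': array([ 1.15499584e+00,  3.42644183e-01,  1.52492076e+00, -8.12050170e-06,
        1.27541335e+00, -1.45986769e-01]), 'qvel': array([-0.00055166, -0.00131006, -0.00187314, -0.00057066,  0.00088472,
       -0.00162685]), 'joint_efforts': array([ 2.62382426e-03, -4.32003951e+01, -2.44700164e+01,  7.19209132e-02,
        5.25336585e-02, -6.85046984e-05]), 'tool_pos': array([0.13976389, 0.50567293, 0.22611932]), 'tool_rot': array([-3.14022062e+00, -1.93884478e-04,  2.87178117e+00]), 'contact_force': array([-0.54007082, -0.19095446,  0.5242639 ]), 'torque': array([ 0.01418365, -0.05115673, -0.07588556]), 'grip_force': 0.0, 'opening': 0.09158828756466822} 0.0188
```

View pics/top0.png

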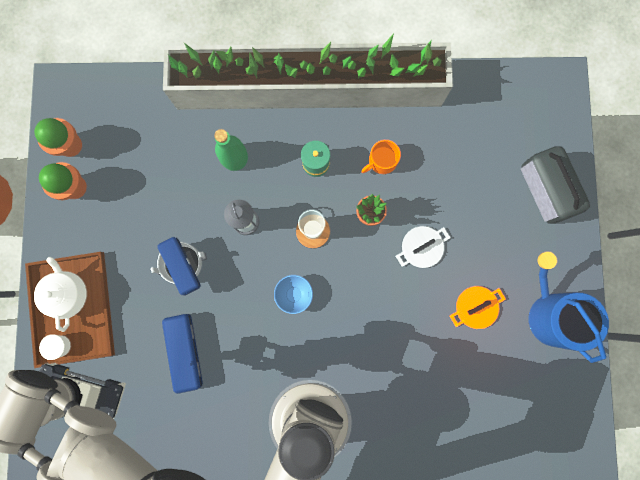

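View pics/side0.png

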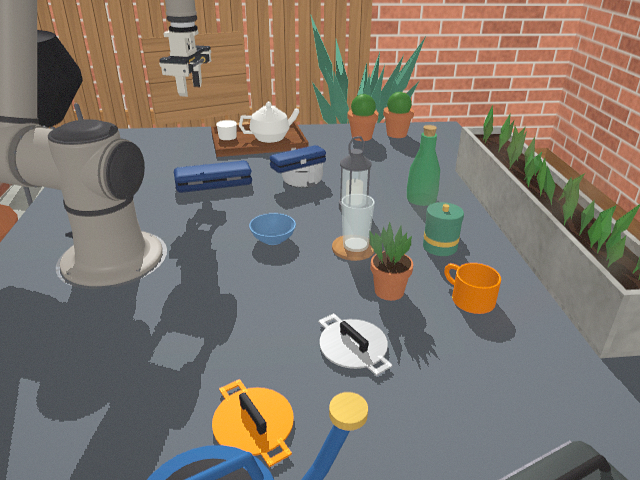

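Look-alikes, in top pixels: the case is either the one on the ashtray at (179,265) or a larger one on the slate at (182,353), so I take the first. The lid is either steel at (424,247) or orange at (479,307), so I take the steel one. The ashtray is at (178,263), with its hooks near (155,267) and (203,260). I'll measure now from both views.

```bash
cat >> h.py <<'E'
def load(n):
    d=np.load(n+'0.npz');return {k:(d[k] if d[k].ndim else float(d[k])) for k in d}
def fit(P,name):
    P=P[np.isfinite(P).all(1)]
    r=cv2.minAreaRect((P[:,:2]*1000).astype(np.float32));print(name,len(P),'rect',np.round(r[0],1),np.round(r[1],1),round(r[2],1),'z',np.percentile(P[:,2],[5,50,95]).round(4))
E
python3 - <<'E'
from h import *
for n in ['top','side']:
    c=load(n);P=cloud(c);hsv=cv2.cvtColor(c['image'],cv2.COLOR_RGB2HSV);H,S,V=cv2.split(hsv)
    ok=c['range_z']>0
    blue=(H>105)&(H<125)&(S>130)&ok
    k,l,st,ce=cv2.connectedComponentsWithStats(blue.astype(np.uint8))
    for i in range(1,k):
        if st[i,4]>150: 
            q=P[l==i];fit(q,f'{n} blue {ce[i].round()}');t=q[q[:,2]>np.percentile(q[:,2],90)-.008];fit(t,'   top')
    w=(S<40)&(V>150)&ok&(P[...,2]<.08)&(P[...,2]>.005)
    k,l,st,ce=cv2.connectedComponentsWithStats(w.astype(np.uint8))
    for i in range(1,k):
        if st[i,4]>80: fit(P[l==i],f'{n} white {ce[i].round()}')
    g=(P[...,2]>.004)&ok&(P[...,0]>.1)&(P[...,0]<.8)&(abs(P[...,1])<.75)
    g=cv2.erode(g.astype(np.uint8),np.ones((2,2)))
    if n=='top':
        k,l,st,ce=cv2.connectedComponentsWithStats(g)
        for i in range(1,k):
            if st[i,4]>80: fit(P[l==i],f'{n} obj {ce[i].round()}')
for v,u in [(400,400),(330,380)]: print(P[v,u])
c=load('top');c['image']=cv2.resize(c['image'][220:310,130:230],None,fx=5,fy=5)
d=load('top')['image'][215:280,385:465];d=cv2.resize(d,(500,406));im=np.zeros((450,1000,3),np.uint8);im[:,:500]=c['image'];im[:406,500:]=d
cv2.imwrite('pics/crop.png',cv2.resize(im,(800,360))[:,:,::-1])
E
```

```text
top blue [177. 266.] 1113 rect [436.5 360.3] [158.6  57. ] 26.0 z [0.084  0.0895 0.0947]
   top 984 rect [436.5 359.8] [156.4  55.6] 26.3 z [0.0863 0.09   0.0949]
top blue [565. 320.] 2892 rect [ 299.4 -694.8] [252.9 182.9] 64.2 z [0.0309 0.1463 0.198 ]
   top 315 rect [ 262.1 -708.5] [156.7  14.8] 27.9 z [0.1748 0.1973 0.2063]
top blue [181. 353.] 2010 rect [196.6 355.8] [207.6  74.1] 10.9 z [0.0458 0.0523 0.0576]
   top 1736 rect [196.3 355.5] [206.8  73.1] 10.9 z [0.0491 0.0528 0.0578]
top white [537. 193.] 625 rect [ 641.1 -652.5] [170.6   9.8] 21.7 z [0.0185 0.0481 0.0768]
top white [313. 227.] 238 rect [551.4 -13.4] [41.3 53.1] 0.9 z [0.0094 0.0152 0.0589]
top white [422. 247.] 1355 rect [ 491.1 -330.8] [121.6 151.8] 64.0 z [0.0065 0.0112 0.0165]
top white [ 73. 296.] 520 rect [356.3 663. ] [186.7  76.1] 8.6 z [0.0387 0.063  0.0788]
top white [ 54. 346.] 609 rect [221.  716.7] [81.4 68.1] 34.1 z [0.0168 0.0543 0.0601]
top white [293. 404.] 1109 rect [47.2 38.5] [ 98.3 209.6] 39.3 z [0.0069 0.0126 0.0355]
top obj [230. 151.] 891 rect [753.6 215.1] [57.9 78.7] 21.9 z [0.0329 0.11
[... 2422 characters left out ...]
[303. 176.] 538 rect [454.6 362.5] [125.6 106.3] 62.4 z [0.0093 0.0329 0.0599]
side white [345. 190.] 84 rect [544.9 169.7] [ 9.8 35.8] 25.8 z [0.0421 0.0627 0.0786]
side white [359. 189.] 133 rect [581.9 158. ] [46.  15.1] 16.7 z [0.0544 0.068  0.0788]
side white [356. 237.] 642 rect [541.  -31.4] [31.1 63.4] 71.2 z [0.0151 0.048  0.0769]
side white [150. 250.] 489 rect [83.6 10.9] [ 44.6 167.8] 10.0 z [0.0083 0.0122 0.0173]
side white [ 68. 260.] 277 rect [-89.8 -12.9] [ 35.8 110.4] 23.6 z [0.0087 0.0122 0.0171]
side white [353. 345.] 2433 rect [ 493.3 -331.7] [157.2 119.1] 87.5 z [0.0095 0.0114 0.0133]
[ 5.49769443e-01 -4.58666667e-01  3.45619971e-04]
[ 0.54626672 -0.30856212  0.01398471]
```

View pics/crop.png

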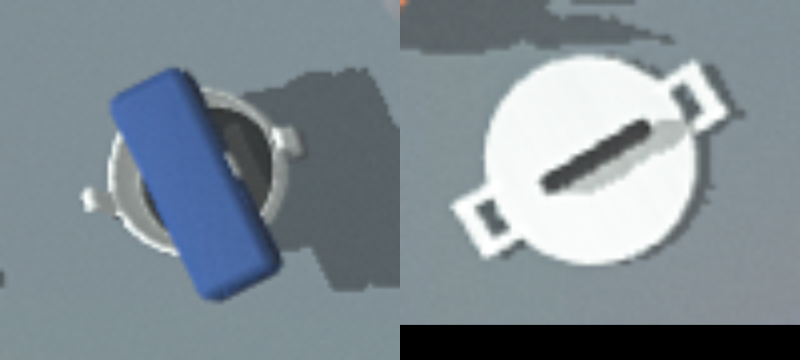

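The crop confirms the smaller case across the ashtray, with hooks at crop (95,200) and (290,140), and the steel lid with its black bar centred at crop (595,157). Next I'll plan the approach.

```bash
cat >> h.py <<'E'
def plan(*wps):
    "wps: (x,y,z,yawdeg); prints one call's target per wp, in tool axes/units"
    T=pose(robot.observe())
    for x,y,z,w in wps:
        G=R.from_euler('xyz',[np.pi,0,np.radians(w)]).as_matrix()
        s=T[:3,:3].T@(np.array([x,y,z])-T[:3,3])/.1
        r=R.from_matrix(T[:3,:3].T@G).as_rotvec()/np.pi
        print(s.round(3).tolist(),r.round(4).tolist(),'rows>=%.1f'%max(np.linalg.norm(s)*100/62.5,np.linalg.norm(r)*180/10.7))
        T=np.eye(4);T[:3,:3]=G;T[:3,3]=x,y,z
E
python3 -c "
from h import *
plan((.235,.46,.22,186),(.335,.41,.21,206),(.4365,.36,.16,206),(.4365,.36,.063,206))"
```

```text
[-1.04, -0.186, 0.061] [-0.0004, -0.0001, -0.1192] rows>=2.0
[-0.942, -0.602, 0.1] [0.0, 0.0, -0.1111] rows>=1.9
[-0.693, -0.894, 0.5] [0.0, 0.0, 0.0] rows>=2.0
[-0.0, -0.0, 0.97] [0.0, 0.0, 0.0] rows>=1.6
```

Emit:
move_arm --pt "-0.5 -0.1 0.03 0 0 -0.06" --pt "-1 -0.18 0.06 0 0 -0.12" --pt "-1 -0.18 0.06 0 0 -0.12" --fingers 0.74

```text
time: 0.48
tool_pos: [0.2337, 0.4607, 0.2201]
tool_rot: [-3.14, -0.0, -3.036]
contact_force: [-0.7, 0.4, -0.7]
opening: 0.0802
grip_force: 0.0
```

Emit:
move_arm --pt "-0.5 -0.3 0.05 0 0 -0.055" --pt "-0.95 -0.6 0.1 0 0 -0.111" --pt "-0.95 -0.6 0.1 0 0 -0.111"

```text
time: 0.85
tool_pos: [0.3342, 0.4113, 0.21]
tool_rot: [-3.141, -0.001, -2.689]
contact_force: [0.0, 0.5, 0.0]
opening: 0.0798
grip_force: 0.0
```

Emit:
move_arm --pt "-0.35 -0.45 0.2 0 0 0" --pt "-0.7 -0.9 0.4 0 0 0" --pt "-0.7 -0.9 0.4 0 0 0" --pt "-0.7 -0.9 0.4 0 0 0"

```text
time: 1.35
tool_pos: [0.4336, 0.3635, 0.1707]
tool_rot: [3.141, -0.001, -2.687]
contact_force: [-0.5, -0.7, -0.0]
opening: 0.0801
grip_force: 0.0
```

```bash
python3 - <<'E'
from h import *
c=shot('wrist');save(c,'w1.png');P=cloud(c);H,S,V=cv2.split(cv2.cvtColor(c['image'],cv2.COLOR_RGB2HSV))
b=(H>105)&(H<125)&(S>130)&(c['range_z']>0)&(P[...,0]>.33)
fit(P[b],'case');q=P[b];fit(q[q[:,2]>np.percentile(q[:,2],90)-.006],'top')
s=robot.observe();print(s['time'],s['tool_pos'],s['tool_rot'],s['opening'])
plan((.4365,.36,.063,206))
E
```

```text
case 12971 rect [393.6 272.1] [345.6 132.3] 64.9 z [0.087  0.0902 0.0915]
top 12656 rect [435.8 360.8] [155.9  55.4] 27.5 z [0.0877 0.0902 0.0915]
1.4 [0.43341561 0.36377878 0.17111023] [ 3.14087631e+00 -4.63854975e-05 -2.68548359e+00] 0.0795363481375287
[-0.011, -0.048, 1.081] [0.0002, -0.0, 0.0007] rows>=1.7
```

View pics/w1.png

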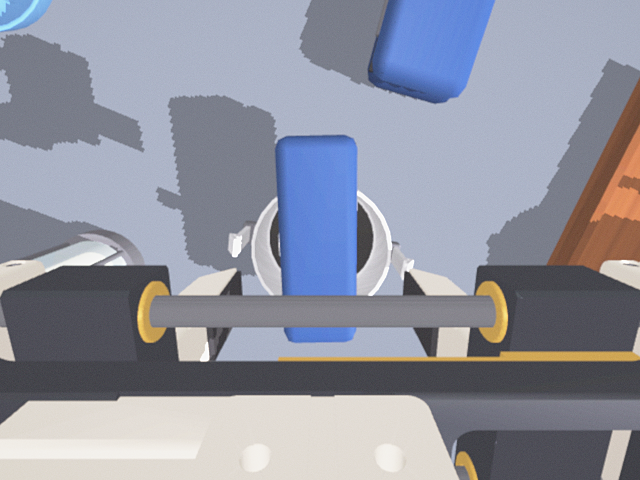

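The wrist view shows the case top centred at (317,240) between the hooks at (240,243) and (400,260), with the fingers straddling it. Going down and gripping.

Emit:
move_arm --pt "-0.01 -0.04 0.4 0 0 -0.006" --pt "-0.01 -0.04 0.7 0 0 -0.006" --pt "-0.01 -0.04 0.95 0 0 -0.006" --pt "-0.01 -0.04 1 0 0 -0.006" --pt "-0.01 -0.04 1 0 0 -0.006"

```text
time: 2.02
tool_pos: [0.4371, 0.3604, 0.0716]
tool_rot: [3.141, 0.001, -2.666]
contact_force: [-0.4, -0.3, -0.2]
opening: 0.0799
grip_force: 0.0
```

Emit:
move_arm --pt "0 0 0.08 0 0 0" --pt "0 0 0.08 0 0 0" --pt "0 0 0.08 0 0 0" --pt "0 0 0.08 0 0 0" --pt "0 0 0.08 0 0 0" --fingers 0.1 --newtons 15

```text
time: 2.65
tool_pos: [0.4376, 0.3595, 0.063]
tool_rot: [3.141, 0.0, -2.667]
contact_force: [-1.7, 0.5, 1.0]
opening: 0.0576
grip_force: 15.0
```

Emit:
move_arm --pt "0 0 -0.1 0 0 0" --pt "0 0 -0.3 0 0 0" --pt "0 0 -0.6 0 0 0" --pt "0 0 -0.9 0 0 0" --pt "0 0 -0.95 0 0 0"

```text
time: 3.28
tool_pos: [0.4386, 0.3599, 0.1601]
tool_rot: [3.141, 0.005, -2.667]
contact_force: [0.5, -0.3, -1.8]
opening: 0.0579
grip_force: 15.0
```

```bash
python3 -c "
from h import *
s=robot.observe();print(s['tool_pos'],s['opening'],s['grip_force'],s['contact_force'])
plan((.41,.27,.155,195),(.39,.185,.14,180),(.39,.185,.045,180),(.39,.185,.014,180))"
```

```text
[0.43858854 0.35992199 0.16007951] 0.05791910276352296 14.999815374612808 [ 0.46664405 -0.33340012 -1.82166273]
[0.666, -0.669, 0.048] [0.0002, 0.0015, 0.0678] rows>=1.5
[0.413, -0.769, 0.15] [0.0, -0.0, 0.0833] rows>=1.4
[0.0, -0.0, 0.95] [0.0, 0.0, 0.0] rows>=1.5
[0.0, -0.0, 0.31] [0.0, 0.0, 0.0] rows>=0.5
```

Emit:
move_arm --pt "0.2 -0.2 0 0 0 0.02" --pt "0.45 -0.45 0 0 0 0.045" --pt "0.67 -0.67 0.05 0 0 0.068" --pt "0.67 -0.67 0.05 0 0 0.068"

```text
time: 3.78
tool_pos: [0.4072, 0.2674, 0.1516]
tool_rot: [-3.141, -0.003, -2.883]
contact_force: [0.8, -0.1, -1.3]
opening: 0.0578
grip_force: 15.0
```

Emit:
move_arm --pt "0.15 -0.25 0 0 0 0.03" --pt "0.3 -0.5 0 0 0 0.06" --pt "0.41 -0.77 0.1 0 0 0.083" --pt "0.41 -0.77 0.15 0 0 0.083" --pt "0.41 -0.77 0.15 0 0 0.083"

```text
time: 4.4
tool_pos: [0.3891, 0.1848, 0.1374]
tool_rot: [3.141, -0.0, -3.14]
contact_force: [-0.7, -0.3, -0.9]
opening: 0.0579
grip_force: 15.0
```

Emit:
move_arm --pt "0 0 0.2 0 0 0" --pt "0 0 0.5 0 0 0" --pt "0 0 0.8 0 0 0" --pt "0 0 1 0 0 0" --pt "0 0 1 0 0 0" --pt "0 0 1 0 0 0"

```text
time: 5.15
tool_pos: [0.3896, 0.185, 0.0383]
tool_rot: [3.141, 0.001, -3.14]
contact_force: [-0.1, -0.1, -1.9]
opening: 0.0581
grip_force: 15.0
```

```bash
python3 - <<'E'
from h import *
c=shot('side');P=cloud(c);H,S,V=cv2.split(cv2.cvtColor(c['image'],cv2.COLOR_RGB2HSV))
b=(H>105)&(H<125)&(S>130)&(c['range_z']>0)&(P[...,0]>.31)&(P[...,1]>.12)&(P[...,1]<.3);q=P[b]
fit(q,'case');print('bottom z',np.percentile(q[:,2],[1,3]))
s=robot.observe();print(s['tool_pos'],s['tool_rot'],s['contact_force'],s['opening'])
save(c,'s1.png');cv2.imwrite('pics/s1c.png',cv2.resize(c['image'][80:280,180:440],(780,600))[:,:,::-1])
plan((.39,.185,.014,180))
E
```

```text
case 416 rect [390.6 175.4] [157.   56.4] 0.2 z [0.0338 0.0544 0.0656]
bottom z [0.03267316 0.03314686]
[0.38966378 0.18484345 0.03854591] [ 3.14095887e+00  1.87095870e-03 -3.14038022e+00] [-0.71162913  0.14027922 -1.92302372] 0.05759310517605729
[-0.003, 0.001, 0.245] [0.0002, 0.0006, 0.0004] rows>=0.4
```

View pics/s1c.png

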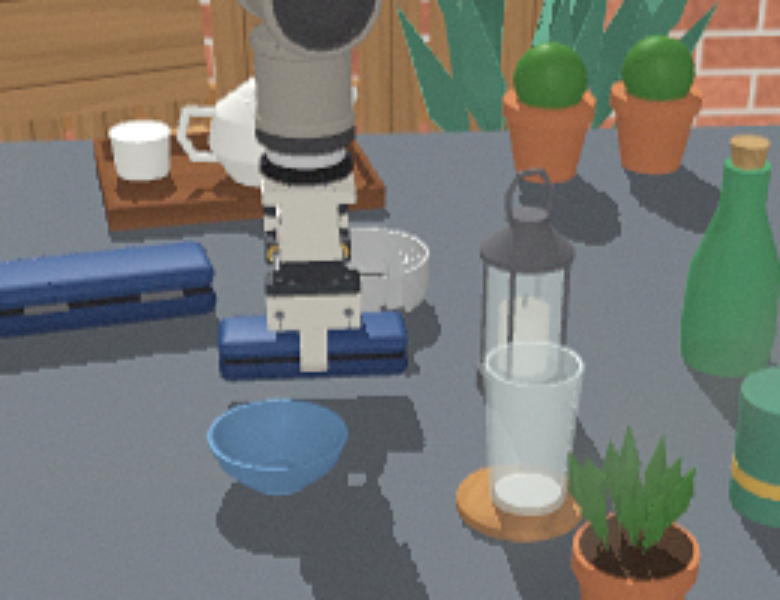

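The case is held level in the clear, at about crop (313,345), with the bowl and lantern clear of it. Lowering to contact.

Emit:
move_arm --pt "0 0 0.1 0 0 0" --pt "0 0 0.18 0 0 0" --pt "0 0 0.21 0 0 0" --pt "0 0 0.23 0 0 0" --pt "0 0 0.24 0 0 0" --pt "0 0 0.25 0 0 0" --pt "0 0 0.25 0 0 0" --pt "0 0 0.25 0 0 0"

```text
time: 6.2
tool_pos: [0.3889, 0.1843, 0.013]
tool_rot: [3.141, 0.0, -3.141]
contact_force: [-0.4, -0.8, 4.8]
opening: 0.0576
grip_force: 15.0
```

Contact at about 5 N. Release and lift away.

Emit:
move_arm --pt "0 0 0 0 0 0" --pt "0 0 0 0 0 0" --pt "0 0 0 0 0 0" --pt "0 0 0 0 0 0" --fingers 0.7

```text
time: 6.7
tool_pos: [0.3889, 0.1842, 0.0127]
tool_rot: [3.142, 0.0, -3.141]
contact_force: [0.3, 0.6, 0.7]
opening: 0.078
grip_force: 0.0
```

Emit:
move_arm --pt "0 0 -0.2 0 0 0" --pt "0 0 -0.5 0 0 0" --pt "0 0 -0.9 0 0 0" --pt "0 0 -1 0 0 0"

```text
time: 7.2
tool_pos: [0.39, 0.1846, 0.1147]
tool_rot: [3.14, 0.004, -3.141]
contact_force: [0.2, 0.4, -0.2]
opening: 0.0779
grip_force: 0.0
```

Emit:
move_arm --pt "0 0 -0.5 0 0 0" --pt "0 0 -1 0 0 0" --pt "0 0 -1 0 0 0"

```text
time: 7.58
tool_pos: [0.3905, 0.1847, 0.2153]
tool_rot: [3.14, 0.006, -3.141]
contact_force: [0.0, -0.2, -1.3]
opening: 0.078
grip_force: 0.0
```

```bash
python3 - <<'E'
from h import *
s=robot.observe();print(s['time'],s['tool_pos'],s['tool_rot'],s['opening'])
c=shot('wrist');P=cloud(c);H,S,V=cv2.split(cv2.cvtColor(c['image'],cv2.COLOR_RGB2HSV))
print('wrist cam',c['E'][:3,3],'view dir',-c['E'][:3,2])
save(c,'w2.png')
# lid from top+side: dark bar
for n in ['top','side']:
    c=load(n);P=cloud(c);hsv=cv2.cvtColor(c['image'],cv2.COLOR_RGB2HSV);H,S,V=cv2.split(hsv)
    d=(V<90)&(abs(P[...,0]-.49)<.05)&(abs(P[...,1]+.33)<.05)&(P[...,2]>.018)
    fit(P[d],n+' bar')
T=s['tool_pos']
plan((.41,.09,.22,165),(.43,-.02,.2,150),(.45,-.13,.18,135),(.47,-.23,.18,121))
E
```

```text
7.575 [0.39053896 0.18469525 0.21527125] [ 3.13978915  0.00641842 -3.14120114] 0.07796228644986791
wrist cam [0.3237259  0.18377544 0.37335435] view dir [ 0.24982341  0.00198176 -0.96828939]
top bar 77 rect [ 491.7 -329.6] [ 9.3 67. ] 30.3 z [0.0296 0.0347 0.0387]
side bar 289 rect [ 492.9 -333.3] [12.7 70.3] 29.9 z [0.0209 0.0334 0.0366]
[-0.207, -0.943, -0.068] [0.0003, 0.0007, 0.0835] rows>=1.5
[-0.478, -1.011, 0.2] [0.0, -0.0, 0.0833] rows>=1.8
[-0.723, -0.853, 0.2] [0.0, -0.0, 0.0833] rows>=1.8
[-0.849, -0.566, -0.0] [0.0, -0.0, 0.0778] rows>=1.6
```

Emit:
move_arm --pt "-0.1 -0.5 0 0 0 0.042" --pt "-0.2 -0.94 0 0 0 0.083" --pt "-0.2 -0.94 0 0 0 0.083"

```text
time: 8.0
tool_pos: [0.4084, 0.0881, 0.2108]
tool_rot: [-3.14, -0.003, 2.876]
contact_force: [-0.5, 0.5, 0.0]
opening: 0.0782
grip_force: 0.0
```

Emit:
move_arm --pt "-0.24 -0.5 0 0 0 0.042" --pt "-0.48 -1 0 0 0 0.083" --pt "-0.48 -1 0 0 0 0.083"

```text
time: 8.38
tool_pos: [0.4294, -0.0207, 0.2112]
tool_rot: [-3.141, -0.002, 2.616]
contact_force: [0.3, 1.9, 1.0]
opening: 0.078
grip_force: 0.0
```

Emit:
move_arm --pt "-0.36 -0.42 0 0 0 0.042" --pt "-0.72 -0.85 0 0 0 0.083" --pt "-0.72 -0.85 0 0 0 0.083"

```text
time: 8.75
tool_pos: [0.4498, -0.1295, 0.2113]
tool_rot: [-3.141, -0.002, 2.358]
contact_force: [-1.3, 0.3, 0.7]
opening: 0.078
grip_force: 0.0
```

Emit:
move_arm --pt "-0.42 -0.28 0 0 0 0.042" --pt "-0.85 -0.57 0 0 0 0.083" --pt "-0.85 -0.57 0 0 0 0.083" --pt "-0.85 -0.57 0 0 0 0.083"

```text
time: 9.25
tool_pos: [0.4695, -0.2263, 0.2117]
tool_rot: [-3.141, -0.003, 2.102]
contact_force: [-0.1, -0.1, -0.6]
opening: 0.0782
grip_force: 0.0
```

```bash
python3 - <<'E'
from h import *
s=robot.observe();print(s['time'],s['tool_pos'],s['tool_rot'])
plan((.492,-.331,.18,120))
E
```

```text
9.25 [ 0.46953288 -0.22632504  0.21173694] [-3.14115286e+00 -2.88394394e-03  2.10231363e+00]
[-1.017, -0.337, 0.315] [-0.0001, -0.0009, 0.0025] rows>=1.8
```

Emit:
move_arm --pt "-0.5 -0.17 0.1 0 0 0" --pt "-1 -0.34 0.3 0 -0.001 0.003" --pt "-1 -0.34 0.3 0 -0.001 0.003" --pt "-1 -0.34 0.3 0 -0.001 0.003" --fingers -0.1

```text
time: 9.75
tool_pos: [0.491, -0.33, 0.1825]
tool_rot: [3.141, 0.001, 2.092]
contact_force: [0.8, 0.4, 0.4]
opening: 0.0438
grip_force: 0.0
```

```bash
python3 - <<'E'
from h import *
s=robot.observe();print(s['time'],s['tool_pos'],s['tool_rot'])
c=shot('wrist');save(c,'w3.png');P=cloud(c);H,S,V=cv2.split(cv2.cvtColor(c['image'],cv2.COLOR_RGB2HSV))
near=(np.hypot(P[...,0]-.492,P[...,1]+.331)<.12)&(c['range_z']>0)
bar=near&(V<90)&(P[...,2]>.028)&(P[...,2]<.05);fit(P[bar],'bar')
st=(near&(S<45)&(V>150)&(P[...,2]>.004)&(P[...,2]<.02)).astype(np.uint8)
fit(P[st>0],'steel')
# slots: holes in steel mask
st=cv2.morphologyEx(st,cv2.MORPH_CLOSE,np.ones((3,3)))
cs,h=cv2.findContours(st,cv2.RETR_CCOMP,cv2.CHAIN_APPROX_NONE)
for i,k in enumerate(cs):
    if h[0][i][3]>=0 and cv2.contourArea(k)>60:
        r=cv2.minAreaRect(k);print('hole',r,onz(c,*r[0],.011))
E
```

```text
9.75 [ 0.49095196 -0.33000052  0.18248322] [3.14147148e+00 1.34857370e-03 2.09199117e+00]
bar 865 rect [ 491.6 -330.2] [10.4 68.4] 29.8 z [0.0336 0.0353 0.0365]
steel 11288 rect [ 492.3 -328.7] [150.4 120.4] 86.5 z [0.0104 0.0116 0.0128]
hole ((324.0, 284.0), (14.0, 22.0), 90.0) [ 0.52492494 -0.38694689  0.011     ]
hole ((323.0, 226.5), (16.0, 79.0), 0.0) [ 0.49366663 -0.33481     0.011     ]
hole ((323.0, 153.0), (16.0, 24.0), 90.0) [ 0.45841159 -0.27367177  0.011     ]
```

View pics/w3.png

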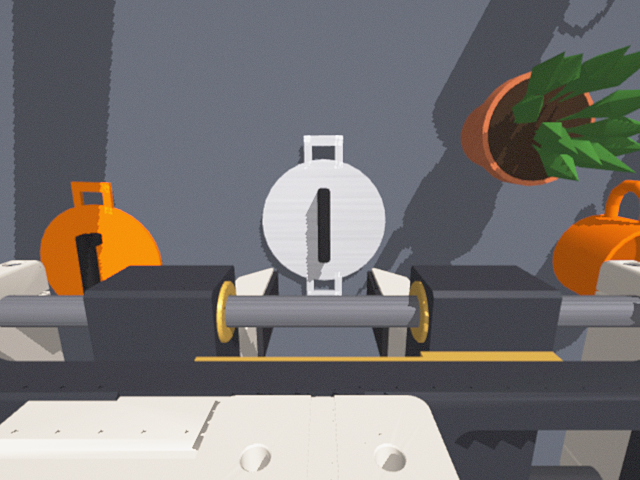

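The wrist view shows the steel lid centred at about (323,222) with slots at (323,153) and (324,284), and the orange look-alike at (100,245). Descending on the steel lid's bar.

Emit:
move_arm --pt "0 0 0.5 0 0 0" --pt "0 0 1 0 0 0" --pt "0 0 1 0 0 0" --pt "0 0 1 0 0 0"

```text
time: 10.3
tool_pos: [0.4922, -0.3324, 0.0851]
tool_rot: [3.14, 0.006, 2.091]
contact_force: [-0.1, 0.7, 0.7]
opening: 0.0412
grip_force: 0.0
```

Emit:
move_arm --pt "0 0 0.3 0 0 0" --pt "0 0 0.5 0 0 0" --pt "0 0 0.63 0 0 0" --pt "0 0 0.66 0 0 0" --pt "0 0 0.66 0 0 0"

```text
time: 10.92
tool_pos: [0.4916, -0.333, 0.0177]
tool_rot: [3.141, 0.005, 2.09]
contact_force: [0.1, -0.5, -0.4]
opening: 0.0414
grip_force: 0.0
```

```bash
python3 -c "
from h import *
s=robot.observe();print(s['tool_pos'],s['contact_force']);plan((.4916,-.3302,.0145,120))"
```

```text
[ 0.49164211 -0.33300155  0.01772899] [ 0.12844994 -0.54223131 -0.40324592]
[0.025, 0.014, 0.032] [0.0002, 0.0015, -0.0015] rows>=0.1
```

Emit:
move_arm --pt "0.025 0.014 0.03 0 0.0015 -0.0015" --pt "0.025 0.014 0.03 0 0.0015 -0.0015"

```text
time: 11.18
tool_pos: [0.4911, -0.3296, 0.0139]
tool_rot: [3.141, -0.002, 2.094]
contact_force: [-0.4, 0.4, -0.2]
opening: 0.0412
grip_force: 0.0
```

Emit:
move_arm --pt "0 0 0 0 0 0" --pt "0 0 0 0 0 0" --pt "0 0 0 0 0 0" --pt "0 0 0 0 0 0" --pt "0 0 0 0 0 0" --fingers -1 --newtons 40

```text
time: 11.8
tool_pos: [0.4911, -0.3297, 0.0137]
tool_rot: [3.141, -0.002, 2.094]
contact_force: [-0.1, 0.7, 0.2]
opening: 0.0117
grip_force: 40.0
```

```bash
python3 -c "
from h import *
s=robot.observe();print(s['tool_pos'],s['tool_rot'],s['contact_force'],s['opening'])
plan((.47,-.32,.11,120),(.47,-.31,.2,118),(.45,-.22,.27,114),(.45,-.11,.3,107),(.44,0,.3,107),(.43,.1,.3,107),(.43,.2,.3,107),(.43,.28,.28,107),(.437,.36,.25,107))"
```

```text
[ 0.49112938 -0.32974643  0.01370735] [ 3.14138316e+00 -1.53471835e-03  2.09423196e+00] [-0.08619586  0.74212567  0.23484108] 0.011654602048093963
[0.192, -0.134, -0.963] [0.0001, -0.0005, -0.0001] rows>=1.6
[0.087, 0.05, -0.9] [-0.0, -0.0, 0.0111] rows>=1.4
[0.889, 0.246, -0.7] [0.0, -0.0, 0.0222] rows>=1.9
[1.005, 0.447, -0.3] [0.0, -0.0, 0.0389] rows>=1.8
[1.081, 0.226, 0.0] [0.0, 0.0, 0.0] rows>=1.8
[0.986, 0.197, 0.0] [0.0, 0.0, 0.0] rows>=1.6
[0.956, 0.292, 0.0] [0.0, 0.0, 0.0] rows>=1.6
[0.765, 0.234, 0.2] [0.0, 0.0, 0.0] rows>=1.3
[0.745, 0.301, 0.3] [0.0, 0.0, 0.0] rows>=1.4
```

Emit:
move_arm --pt "0 0 -0.1 0 0 0" --pt "0 0 -0.3 0 0 0" --pt "0.1 -0.05 -0.6 0 0 0" --pt "0.19 -0.13 -0.95 0 0 0" --pt "0.19 -0.13 -0.95 0 0 0"

```text
time: 12.42
tool_pos: [0.4711, -0.3208, 0.1117]
tool_rot: [3.14, 0.003, 2.094]
contact_force: [0.4, 0.6, -2.8]
opening: 0.0115
grip_force: 40.0
```

Emit:
move_arm --pt "0 0 -0.4 0 0 0" --pt "0.09 0.05 -0.9 0 0 0.011" --pt "0.09 0.05 -0.9 0 0 0.011"

```text
time: 12.8
tool_pos: [0.4719, -0.3105, 0.2017]
tool_rot: [3.139, 0.005, 2.06]
contact_force: [0.1, 0.0, -2.7]
opening: 0.0117
grip_force: 40.0
```

Emit:
move_arm --pt "0.3 0.08 -0.2 0 0 0.01" --pt "0.6 0.16 -0.5 0 0 0.022" --pt "0.89 0.25 -0.7 0 0 0.022" --pt "0.89 0.25 -0.7 0 0 0.022"

```text
time: 13.3
tool_pos: [0.4506, -0.2182, 0.2687]
tool_rot: [3.141, -0.002, 1.993]
contact_force: [-0.3, -1.2, -2.8]
opening: 0.0119
grip_force: 40.0
```

```bash
python3 - <<'E'
from h import *
s=robot.observe();print(s['time'],s['tool_pos'],s['tool_rot'],s['contact_force'],s['opening'])
c=shot('top');P=cloud(c);save(c,'top1.png')
near=(np.hypot(P[...,0]-.437,P[...,1]-.36)<.1)&(c['range_z']>0)
q=P[near&(P[...,2]>.043)&(P[...,2]<.058)];fit(q,'rim')
r=np.hypot(q[:,0]-.437,q[:,1]-.36);q=q[r<.063]
A=np.c_[2*q[:,:2],np.ones(len(q))];print('circle',np.linalg.lstsq(A,(q[:,:2]**2).sum(1),rcond=None)[0])
h=P[near&(P[...,2]>.06)];print('hooks',h.round(3).tolist()[:20])
plan((.45,-.11,.28,107),(.44,0,.28,107),(.43,.1,.28,107),(.445,.18,.26,107))
E
```

```text
13.3 [ 0.4505943  -0.2181853   0.26866515] [ 3.14145606e+00 -1.76643836e-03  1.99279199e+00] [-0.31187101 -1.2313208  -2.82203845] 0.011869111530085201
rim 204 rect [448.2 368.5] [119.5 117.8] 63.3 z [0.0438 0.0492 0.0549]
circle [ 0.44661677  0.36758332 -0.33133859]
hooks [[0.475, 0.306, 0.075], [0.476, 0.306, 0.066], [0.476, 0.303, 0.066], [0.473, 0.308, 0.066], [0.472, 0.304, 0.071], [0.472, 0.301, 0.072], [0.473, 0.299, 0.068], [0.473, 0.297, 0.065], [0.47, 0.305, 0.069], [0.47, 0.302, 0.069], [0.47, 0.3, 0.064], [0.47, 0.298, 0.061], [0.467, 0.305, 0.07], [0.466, 0.301, 0.074], [0.467, 0.3, 0.067], [0.467, 0.297, 0.067], [0.464, 0.304, 0.073], [0.463, 0.3, 0.075], [0.465, 0.301, 0.063], [0.464, 0.297, 0.065]]
[0.998, 0.442, -0.12] [-0.0003, -0.0008, 0.0396] rows>=1.8
[1.081, 0.226, 0.0] [0.0, 0.0, 0.0] rows>=1.8
[0.986, 0.197, 0.0] [0.0, 0.0, 0.0] rows>=1.6
[0.721, 0.377, 0.2] [0.0, 0.0, 0.0] rows>=1.3
```

Emit:
move_arm --pt "0.4 0.18 0 0 0 0.02" --pt "0.7 0.3 0 0 0 0.04" --pt "1 0.44 -0.1 0 0 0.04" --pt "1 0.44 -0.1 0 0 0.04"

```text
time: 13.85
tool_pos: [0.4501, -0.1095, 0.2778]
tool_rot: [-3.14, -0.003, 1.867]
contact_force: [0.1, -0.9, -2.3]
opening: 0.0114
grip_force: 40.0
```

Emit:
move_arm --pt "0.4 0.1 0 0 0 0" --pt "0.8 0.2 0 0 0 0" --pt "1 0.23 0 0 0 0" --pt "1 0.23 0 0 0 0"

```text
time: 14.35
tool_pos: [0.443, -0.0081, 0.2778]
tool_rot: [-3.139, -0.002, 1.866]
contact_force: [0.3, -0.5, -3.1]
opening: 0.0115
grip_force: 40.0
```

Emit:
move_arm --pt "0.4 0.1 0 0 0 0" --pt "0.8 0.2 0 0 0 0" --pt "1 0.2 0 0 0 0" --pt "1 0.2 0 0 0 0"

```text
time: 14.85
tool_pos: [0.4335, 0.0931, 0.2784]
tool_rot: [-3.14, -0.001, 1.866]
contact_force: [1.1, -0.0, -1.9]
opening: 0.012
grip_force: 40.0
```

Emit:
move_arm --pt "0.4 0.2 0.1 0 0 0" --pt "0.7 0.37 0.2 0 0 0" --pt "0.72 0.37 0.2 0 0 0" --pt "0.72 0.37 0.2 0 0 0" --pt "0.72 0.37 0.2 0 0 0"

```text
time: 15.48
tool_pos: [0.4481, 0.1718, 0.2596]
tool_rot: [-3.142, -0.001, 1.863]
contact_force: [-0.1, 0.0, -2.4]
opening: 0.0115
grip_force: 40.0
```

```bash
cat > ash.py <<'E'
from h import *
from scipy.optimize import least_squares
s=robot.observe();print(s['time'],s['tool_pos'],s['tool_rot'],s['contact_force'],s['opening'])
c=shot('wrist');P=cloud(c);save(c,'w4.png')
near=(np.hypot(P[...,0]-.447,P[...,1]-.368)<.1)&(c['range_z']>0)
q=P[near&(P[...,2]>.045)&(P[...,2]<.055)]
r=np.hypot(q[:,0]-.447,q[:,1]-.368);q=q[(r<.064)&(r>.052)]
f=least_squares(lambda p:np.hypot(q[:,0]-p[0],q[:,1]-p[1])-p[2],[.447,.368,.0585],loss='soft_l1',f_scale=.002);m=f.x
print('circle',len(q),m,'rim z',np.median(q[:,2]))
h=near&(P[...,2]>.062)&(P[...,2]<.078)
k,l,st,ce=cv2.connectedComponentsWithStats(h.astype(np.uint8));C=[]
for i in range(1,k):
    if st[i,4]>15:
        t=P[l==i];fit(t,f'hook {ce[i].round()}');C.append(cv2.minAreaRect((t[:,:2]*1000).astype(np.float32))[0])
if len(C)==2:
    C=np.array(C);d=C[0]-C[1];print('mid',C.mean(0),'ang',np.degrees(np.arctan2(d[1],d[0])),'len',np.hypot(*d))
E
python3 ash.py
```

```text
15.475 [0.44807241 0.17184593 0.25962442] [-3.14154677e+00 -1.09338106e-03  1.86332959e+00] [-0.09904696  0.01544323 -2.4291457 ] 0.011527037043311336
circle 928 [0.44782412 0.36778403 0.05792802] rim z 0.05026298067034801
hook [383.  97.] 162 rect [469.6 300.8] [13.8  9. ] 21.5 z [0.0624 0.0691 0.073 ]
```

View pics/w4.png

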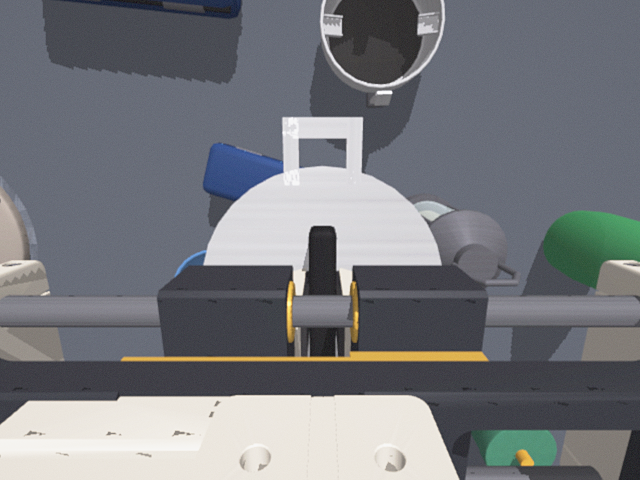

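The wrist view shows the lid held in line with the tool, its ear slot at (322,155), and the ashtray mouth at (382,25) with the near hook at (380,98). The far hook is out of frame. I'll check the lid's seat in the hand and plan the next move.

```bash
python3 - <<'E'
from h import *
T=pose(robot.observe());c=shot('wrist');P=cloud(c);Q=(P-T[:3,3])@T[:3,:3]  # tool frame
H,S,V=cv2.split(cv2.cvtColor(c['image'],cv2.COLOR_RGB2HSV))
m=(c['range_z']>0)&(V>120)&(S<40)&(abs(Q[...,2])<.03)&(Q[...,0]>.02)&(abs(Q[...,1])<.065);q=Q[m]
A=np.c_[q[:,:2],np.ones(len(q))];print('plane z=ax+by+c',np.linalg.lstsq(A,q[:,2],rcond=None)[0],len(q))
e=q[q[:,0]>.068];print('ear x max',np.percentile(e[:,0],[95,99,100]),'y range',np.percentile(e[:,1],[1,99]))
cs,h=cv2.findContours(m.astype(np.uint8),cv2.RETR_CCOMP,cv2.CHAIN_APPROX_NONE)
cs=[k for i,k in enumerate(cs) if h[0][i][3]>=0 and cv2.contourArea(k)>300]
for k in cs:
    k=k[:,0];g=Q[k[:,1],k[:,0]];print('slot',g.min(0),g.max(0))
plan((.4484,.265,.23,108),(.4473,.3684,.2,108),(.4473,.3684,.11,108))
E
```

```text
plane z=ax+by+c [0.00496175 0.00127069 0.00191508] 15798
ear x max [0.07979378 0.0802093  0.08028512] y range [-0.01833664  0.01710182]
slot [ 0.05773199 -0.01187575  0.00031375] [0.07162702 0.01064874 0.00689214]
[0.887, 0.272, 0.299] [0.0001, -0.0004, -0.0068] rows>=1.6
[0.987, 0.309, 0.3] [0.0, 0.0, 0.0] rows>=1.7
[0.0, -0.0, 0.9] [0.0, 0.0, 0.0] rows>=1.4
```

Emit:
move_arm --pt "0.4 0.12 0.1 0 0 -0.004" --pt "0.7 0.22 0.2 0 0 -0.007" --pt "0.89 0.27 0.3 0 0 -0.007" --pt "0.89 0.27 0.3 0 0 -0.007"

```text
time: 16.08
tool_pos: [0.4472, 0.2666, 0.2287]
tool_rot: [-3.139, -0.001, 1.888]
contact_force: [-0.2, 0.1, -2.1]
opening: 0.0118
grip_force: 40.0
```

Emit:
move_arm --pt "0.4 0.12 0.1 0 0 0" --pt "0.7 0.22 0.2 0 0 0" --pt "0.99 0.31 0.3 0 0 0" --pt "0.99 0.31 0.3 0 0 0" --pt "0.99 0.31 0.3 0 0 0"

```text
time: 16.7
tool_pos: [0.4468, 0.3689, 0.2001]
tool_rot: [-3.141, -0.001, 1.886]
contact_force: [-0.3, -0.1, -2.5]
opening: 0.0115
grip_force: 40.0
```

```bash
python3 - <<'E'
from h import *
s=robot.observe();print(s['time'],s['tool_pos'],s['tool_rot'],s['contact_force'])
plan((.4477,.3691,.105,108),(.4477,.3691,.085,108))
E
```

```text
16.7 [0.44678034 0.36894872 0.20006927] [-3.14147783e+00 -9.72101952e-04  1.88630283e+00] [-0.25837131 -0.13629142 -2.48232191]
[-0.002, 0.009, 0.951] [-0.0, -0.0003, 0.0004] rows>=1.5
[0.0, -0.0, 0.2] [0.0, 0.0, 0.0] rows>=0.3
```

Emit:
move_arm --pt "0 0 0.4 0 0 0" --pt "0 0 0.7 0 0 0" --pt "0 0.01 0.95 0 0 0" --pt "0 0.01 1 0 0 0" --pt "0 0.01 1 0 0 0" --pt "0 0.01 1 0 0 0"

```text
time: 17.45
tool_pos: [0.4481, 0.3707, 0.1012]
tool_rot: [3.139, -0.002, 1.887]
contact_force: [0.6, 0.4, -1.9]
opening: 0.0117
grip_force: 40.0
```

```bash
python3 - <<'E'
from h import *
s=robot.observe();print(s['time'],s['tool_pos'],s['tool_rot'],s['contact_force'])
T=pose(s);c=shot('wrist');P=cloud(c)
t=shot('side');a=t['image'][110:210,240:370];b=c['image'][0:320,120:520]
im=np.hstack([cv2.resize(a,(390,300)),cv2.resize(b,(390,312))[:300]]);cv2.imwrite('pics/pre.png',im[:,:,::-1])
plan((.4477,.3691,.085,108))
E
```

```text
17.45 [0.44810709 0.37065657 0.10122524] [ 3.13935919e+00 -2.17138687e-03  1.88655508e+00] [ 0.55495292  0.35342558 -1.93488295]
[-0.015, -0.007, 0.159] [0.0006, -0.0007, 0.0006] rows>=0.3
```

View pics/pre.png

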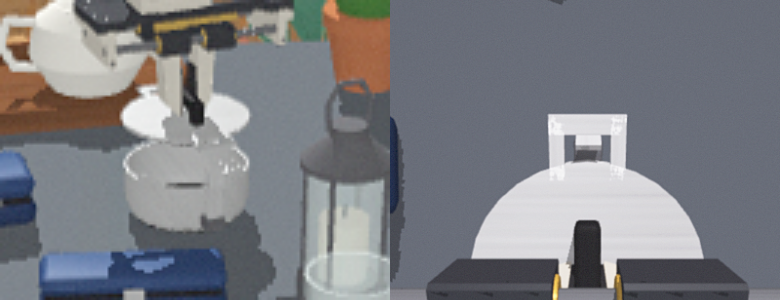

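The far hook's top shows through the ear slot at crop (588,150), so the alignment looks good. I'll measure its offset in the tool frame.

```bash
python3 - <<'E'
from h import *
s=robot.observe();T=pose(s);c=shot('wrist');P=cloud(c);Q=(P-T[:3,3])@T[:3,:3]
u0,v0=323,154
w=np.zeros((480,640),bool);w[115:195,280:370]=1
hk=w&(P[...,2]>.058)&(P[...,2]<.08)
q=Q[hk];print('hook tool',hk.sum(),q[:,:2].min(0),q[:,:2].max(0),P[hk][:,2].max())
t=hk&(P[...,2]>.067);print('hook top',t.sum(),Q[t][:,:2].min(0),Q[t][:,:2].max(0))
sl=w&(abs(Q[...,2])<.012)&(c['range_z']>0)
k,h=cv2.findContours(sl.astype(np.uint8),cv2.RETR_CCOMP,cv2.CHAIN_APPROX_NONE)
for i,kk in enumerate(k):
    if h[0][i][3]>=0 and cv2.contourArea(kk)>300: kk=kk[:,0];g=Q[kk[:,1],kk[:,0]];print('slot',g.min(0),g.max(0))
e=Q[sl];e=e[e[:,0]>.068];print('ear',e[:,0].max(),np.percentile(e[:,1],[1,99]))
E
```

```text
hook tool 415 [ 0.06449942 -0.00675351] [0.0725978  0.00721444] 0.07395796195070029
hook top 302 [ 0.06449942 -0.00675351] [0.07082857 0.00721444]
slot [ 0.05778865 -0.01181719  0.00076966] [0.07166352 0.01059283 0.00674325]
ear 0.08032905288571825 [-0.01832846  0.01708837]
```

Emit:
move_arm --pt "-0.08 0 0.1 0 0 0" --pt "-0.08 0 0.16 0 0 0" --pt "-0.08 0 0.2 0 0 0" --pt "-0.08 0 0.23 0 0 0" --pt "-0.08 0 0.25 0 0 0" --pt "-0.08 0 0.25 0 0 0" --newtons 58

```text
time: 18.35
tool_pos: [0.4514, 0.3644, 0.0772]
tool_rot: [3.136, -0.004, 1.887]
contact_force: [1.8, 0.8, 3.9]
opening: 0.0114
grip_force: 58.0
```

```bash
cat > chk.py <<'E'
from h import *
s=robot.observe();print(s['time'],s['tool_pos'],s['tool_rot'],s['contact_force'],s['torque'],s['qvel'].round(3))
T=pose(s);c=shot('wrist');P=cloud(c);Q=(P-T[:3,3])@T[:3,:3]
w=np.zeros((480,640),bool);w[115:195,280:370]=1
for lo,hi in [(.058,.068),(.068,.08)]:
    hk=w&(P[...,2]>lo)&(P[...,2]<hi)&(Q[...,0]<.078)&(abs(Q[...,1])<.012);q=Q[hk]
    if len(q): print('hook?',hk.sum(),q.min(0).round(4),q.max(0).round(4))
sl=w&(abs(Q[...,2])<.012)&(c['range_z']>0);e=Q[sl];e=e[e[:,0]>.074];print('ear',e[:,0].max(),np.percentile(e[:,1],[1,99]),'z',np.median(e[:,2]))
t=shot('side');a=t['image'][110:210,240:370];b=c['image'][80:280,220:420]
im=np.hstack([cv2.resize(a,(390,300)),cv2.resize(b,(390,300))]);cv2.imwrite('pics/chk%d.png'%(s['time']*10),im[:,:,::-1])
E
python3 chk.py; ls pics
```

```text
18.35 [0.45136929 0.36441969 0.07722766] [ 3.13582027 -0.00372142  1.88685089] [1.84865012 0.83812242 3.85014415] [ 0.42802766 -0.13800779 -0.14321504] [-0.002  0.016  0.007 -0.003 -0.013  0.004]
hook? 2428 [ 0.0462 -0.012  -0.0015] [0.078 0.012 0.007]
ear 0.08101670561841998 [-0.01802699  0.01732425] z 0.0007871623854556011
chk183.png
crop.png
pre.png
s1.png
s1c.png
side0.png
top0.png
top1.png
w1.png
w2.png
w3.png
w4.png
```

View pics/chk183.png

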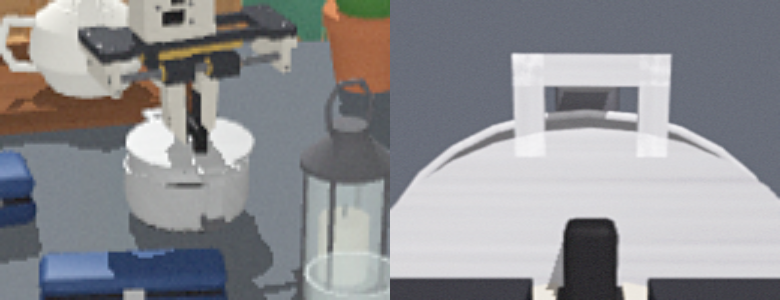

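I shifted 8 mm where I meant 0.8 mm; the rim shows at crop (600,115), beyond the plate. Only about 4 N of contact. I'll raise it and correct.

Emit:
move_arm --pt "0 0 -0.12 0 0 0" --pt "0 0 -0.24 0 0 0" --pt "0.07 -0.01 -0.24 0 0 0" --pt "0.07 -0.01 -0.24 0 0 0" --pt "0.07 -0.01 -0.24 0 0 0"

```text
time: 19.08
tool_pos: [0.4462, 0.3691, 0.0982]
tool_rot: [-3.14, -0.001, 1.887]
contact_force: [0.1, 0.3, -1.8]
opening: 0.0114
grip_force: 58.0
```

```bash
python3 - <<'E'
exec(open('chk.py').read())
plan((.4483,.3699,.085,108))
E
```

```text
19.075 [0.44621395 0.36910639 0.09816169] [-3.14017895e+00 -1.21957111e-03  1.88724780e+00] [ 0.08865273  0.27741783 -1.80288567] [-0.06544331  0.02033144 -0.01842156] [-0.004 -0.    -0.001  0.    -0.     0.001]
hook? 92 [ 0.0702 -0.0046  0.0303] [0.0724 0.0093 0.0345]
hook? 283 [ 0.0655 -0.0046  0.0239] [0.0712 0.0092 0.0302]
ear 0.08035557004874792 [-0.01829355  0.0170574 ] z 0.002251708500534946
[0.002, 0.021, 0.133] [-0.0004, -0.0004, 0.0006] rows>=0.2
```

Emit:
move_arm --pt "0.003 0.025 0.05 0 0 0" --pt "0.003 0.025 0.1 0 0 0" --pt "0.003 0.025 0.12 0 0 0" --pt "0.003 0.025 0.12 0 0 0"

```text
time: 19.68
tool_pos: [0.4488, 0.3702, 0.0864]
tool_rot: [-3.141, -0.001, 1.887]
contact_force: [1.0, -0.8, -2.7]
opening: 0.0113
grip_force: 58.0
```

```bash
python3 chk.py
```

```text
19.675 [0.44875654 0.37019818 0.08639463] [-3.14069481e+00 -1.44920749e-03  1.88687320e+00] [ 0.98652676 -0.78585241 -2.66313493] [-0.05643954  0.02850827 -0.03095872] [ 0.003 -0.007 -0.005  0.     0.002  0.   ]
hook? 81 [ 0.0704 -0.0074  0.0186] [0.0719 0.0063 0.0223]
hook? 317 [ 0.0655 -0.0073  0.0071] [0.0708 0.0105 0.0185]
ear 0.08030641281793083 [-0.0182482   0.01710867] z 0.0022765493153050318
```

Emit:
move_arm --pt "0 0 0.06 0 0 0" --pt "0 0 0.1 0 0 0" --pt "0 0 0.14 0 0 0" --pt "0 0 0.18 0 0 0" --pt "0 0 0.2 0 0 0" --pt "0 0 0.2 0 0 0"

```text
time: 20.52
tool_pos: [0.4495, 0.3707, 0.0675]
tool_rot: [3.14, -0.002, 1.887]
contact_force: [-0.2, 1.1, 3.9]
opening: 0.0115
grip_force: 58.0
```

```bash
python3 chk.py
```

```text
20.525 [0.44947632 0.37072152 0.06749977] [ 3.13998329e+00 -2.06602323e-03  1.88695270e+00] [-0.1781952   1.1257437   3.90576186] [-0.07020804  0.12975165 -0.0088483 ] [ 0.001  0.     0.002 -0.001 -0.001  0.001]
hook? 2563 [ 0.0461 -0.012  -0.0003] [0.078  0.012  0.0071]
hook? 416 [ 0.0628 -0.0083 -0.0068] [ 0.0685  0.0054 -0.0004]
ear 0.08035106844910553 [-0.01818596  0.01698372] z 0.002213740260634681
```

The hook now stands up through the slot and is being bent inwards, as it should be. Pressing on down.

Emit:
move_arm --pt "0 0 0.02 0 0 0" --pt "0 0 0.04 0 0 0" --pt "0 0 0.06 0 0 0" --pt "0 0 0.08 0 0 0" --pt "0 0 0.1 0 0 0" --pt "0 0 0.11 0 0 0" --pt "0 0 0.12 0 0 0" --pt "0 0 0.12 0 0 0"

```text
time: 21.62
tool_pos: [0.4489, 0.3703, 0.0566]
tool_rot: [3.141, -0.002, 1.887]
contact_force: [-4.1, -3.6, 20.5]
opening: 0.0116
grip_force: 58.0
```

```bash
python3 chk.py
```

```text
21.625 [0.44892851 0.37031415 0.05662486] [ 3.14109652e+00 -1.61057817e-03  1.88702009e+00] [-4.13627811 -3.55617953 20.50438615] [-0.64572997  0.80392914 -0.00529578] [-0.001  0.     0.    -0.    -0.     0.   ]
hook? 376 [ 0.0702 -0.0076 -0.0113] [ 0.0757  0.0064 -0.0013]
hook? 449 [ 0.0654 -0.0074 -0.018 ] [ 0.0714  0.0063 -0.0113]
ear 0.08030965299917318 [-0.01827155  0.01709603] z 0.0021192324200790392
```

Hook_a is upright again with its nose over the ear. I'll press a little more to make sure of hook_b.

Emit:
move_arm --pt "0 0 0.01 0 0 0" --pt "0 0 0.015 0 0 0" --pt "0 0 0.02 0 0 0" --pt "0 0 0.02 0 0 0"

```text
time: 22.22
tool_pos: [0.4489, 0.3703, 0.0566]
tool_rot: [3.14, -0.002, 1.887]
contact_force: [-8.4, -6.7, 34.2]
opening: 0.0116
grip_force: 58.0
```

The lid did not move under 34 N, so it is home. Relaxing the arm, releasing and retreating.

Emit:
move_arm --pt "0 0 -0.02 0 0 0" --pt "0 0 -0.035 0 0 0" --pt "0 0 -0.035 0 0 0"

```text
time: 22.6
tool_pos: [0.4489, 0.3703, 0.0567]
tool_rot: [-3.141, -0.002, 1.887]
contact_force: [-1.4, -1.7, 10.4]
opening: 0.0115
grip_force: 58.0
```

Emit:
move_arm --pt "0 0 0 0 0 0" --pt "0 0 0 0 0 0" --pt "0 0 0 0 0 0" --pt "0 0 0 0 0 0" --pt "0 0 0 0 0 0" --fingers 0

```text
time: 23.22
tool_pos: [0.4488, 0.3703, 0.0561]
tool_rot: [-3.141, -0.002, 1.887]
contact_force: [0.4, 0.0, -0.6]
opening: 0.0458
grip_force: 0.0
```

Emit:
move_arm --pt "0 0 -0.2 0 0 0" --pt "0 0 -0.5 0 0 0" --pt "0 0 -1 0 0 0" --pt "0 0 -1 0 0 0"

```text
time: 23.72
tool_pos: [0.451, 0.3715, 0.1605]
tool_rot: [3.134, -0.004, 1.887]
contact_force: [0.2, -0.1, -0.3]
opening: 0.0459
grip_force: 0.0
```

Emit:
move_arm --pt "-0.4 0 -0.3 0 0 0" --pt "-0.8 0 -0.6 0 0 0" --pt "-0.8 0 -0.6 0 0 0" --pt "-0.8 0 -0.6 0 0 0"

```text
time: 24.22
tool_pos: [0.4733, 0.2941, 0.215]
tool_rot: [-3.14, -0.002, 1.886]
contact_force: [-0.3, -0.1, -1.0]
opening: 0.046
grip_force: 0.0
```

```bash
python3 - <<'E'
from h import *
s=robot.observe();print(s['time'],s['tool_pos'],s['contact_force'])
c=shot('wrist');P=cloud(c);t=shot('side')
near=(np.hypot(P[...,0]-.448,P[...,1]-.369)<.1)&(c['range_z']>0)
q=P[near&(P[...,2]>.045)&(P[...,2]<.062)]
A=np.c_[q[:,:2]-[.448,.369],np.ones(len(q))];print('plate',np.linalg.lstsq(A,q[:,2],rcond=None)[0])
h=near&(P[...,2]>.062)&(P[...,2]<.09)
k,l,st,ce=cv2.connectedComponentsWithStats(h.astype(np.uint8))
for i in range(1,k):
    if st[i,4]>15: fit(P[l==i],f'part {ce[i].round()}')
p=cloud(t);b=t['image'];H,S,V=cv2.split(cv2.cvtColor(b,cv2.COLOR_RGB2HSV))
m=(H>105)&(H<125)&(S>130)&(p[...,0]>.3)&(p[...,0]<.5)&(p[...,1]>.12)&(p[...,1]<.25);fit(p[m],'case')
im=np.hstack([cv2.resize(b[80:260,220:400],(400,400)),cv2.resize(c['image'][0:320,160:480],(400,400))]);cv2.imwrite('pics/fin.png',im[:,:,::-1])
E
```

```text
24.225 [0.47330996 0.29411857 0.21504362] [-0.29530131 -0.13077863 -0.99080805]
plate [-0.00057542 -0.00026435  0.0546427 ]
part [323.  48.] 189 rect [426.7 435.9] [13.8  8. ] 18.5 z [0.0627 0.0692 0.0733]
part [323. 135.] 1220 rect [448.7 368.3] [11.6 69.3] 18.5 z [0.0762 0.0782 0.0796]
part [322. 217.] 131 rect [469.5 301.6] [13.   8.4] 18.5 z [0.0626 0.0712 0.0735]
case 342 rect [389.6 170.5] [ 44.9 157.1] 88.7 z [0.0085 0.0275 0.0377]
```

View pics/fin.png

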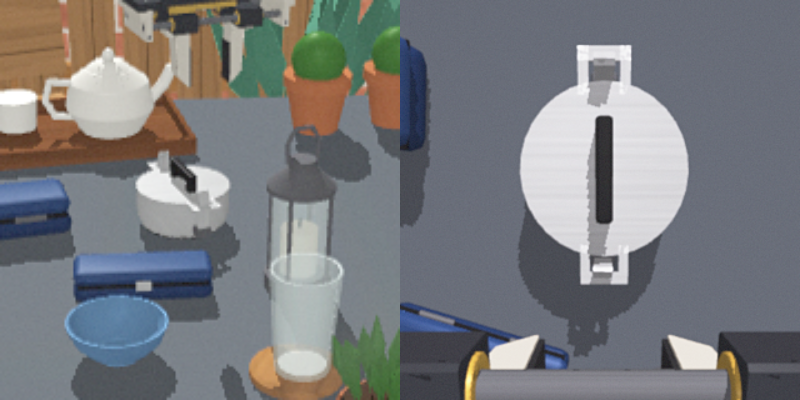

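The lid lies level on the rim, with the plate top at 54.6 mm and the bar top at 78 mm. Both hooks stand upright through the slots at crop (604,65) and (604,268). The case lies flat at crop (142,275), clear of the bowl.

```bash
python3 -c "
from cell import robot
print(robot.hand_in())"
```

```text
the job is handed in; nothing more can be done
None
```

The job is handed in at about 24 s of the 64 s: the smaller sunglasses case lies flat, right way up, on free slate, and the steel lid is fully home with both hooks upright through its slots. One slip on the way, a first lowering about 8 mm off line that touched at about 4 N, was raised and corrected before pressing.

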